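Clip the key block back onto its eye

TASK

Take the wooden key block by the black tab of its red snap hook and clip it back onto the steel eye of the key stand: press the hook's sprung gate gently inward against the eye's front bar until the bar is inside the hook, then let the hook down gently, without dropping it, until it hangs from the bar with the gate snapped shut, and let go. Keep the block upright all the while (within about 12 degrees), be gentle with the stand, never pressing on it with more than about 2 kg (20 N), and leave the tape roll, glue bottle and tube offcut where they are.

Things in the scene. Friction and masses are not known exactly. Their poses are not given: they have to be found in the camera images.
- key_block: Loose wooden block (44 x 44 x 36 mm) with a steel neck (radius 8 mm, to height 50) and a rigid red snap hook on top; 150 mm high, 120 to 220 g. Origin: centre of the block's underside; z up, x towards the gate side, y through the hook's thickness (10 mm). The bar enters on the +x side, below the nose, above the lower arm.
- key_grip (a point): Centre of the black plastic gripping tab on top of the hook (x -15 to 15, y -7 to 7, height 116 to 150 mm), 133 mm above the block's underside; axes as key_block's.
- key_seat (a point): Centre of the 8 mm bar when seated under the crown, 104 mm above the block's underside. Axes as key_block's. Hook outline in key_block x, height (mm): lower arm x -20 to 12, 50 to 58; hinge cheeks x 6 to 12, up to 66, then a lip to x 20, 66 to 70; spine x -20 to -12, 50 to 116; crown underside at 108, sloped corners; nose x 12 to 28.5, from the crown down to its flat end at 86.
- gate (a joint): Hook's sprung steel gate, 5 mm thick (x 7 to 12 when shut), hinged at x 9.5, height 60, tip at 90 behind the nose. 0 shut, grows swinging inward (to -x), stop at 0.62 rad; never outward; springs shut. Pressed 20 mm above the hinge: 1.5 N to start, 5 N at the stop. The bar (centre) passes 16 to 20 mm above the hinge, between lip and nose, moved in to x 3 to 7.
- stand: Fixed key stand. Origin on the bench straight under the middle of the eye's front bar; z up, y along that bar, x level from bar to post. Base plate 10 mm thick, x -53 to 97, y -60 to 60; post x 52 to 72, y -10 to 10, 210 mm high. The hook goes on moving towards +x, its gate facing the post, nose ending inside the eye. No give in bar or post.
- eye_mid (a point): Axes as the stand's. The eye is a level rectangle of 8 mm steel rod: front bar clear for y -25 to 25 mm, side bars at y +-29 back to a black clamp from x 40. This point is on the front bar's middle in x, y, but always at 170 mm: the clamp is set by hand, so the bar's centre is 156 to 184 mm high, fixed in a job but not measured; feel or look for it.
- tape_roll: Bystander: loose beige roll of tape lying flat, 90 mm outside diameter, 48 mm high; origin at the centre of its underside.
- glue: Bystander: loose white glue bottle with an orange cap, 48 mm diameter, 110 mm high; origin at the centre of its underside.
- tube_offcut: Bystander: loose piece of cardboard tube standing upright, 54 mm diameter, 100 mm high; origin at the centre of its underside.
Things that resemble listed ones, but are neither listed nor needed, are in the scene too. Of the things like the stand, leave any that is pink; of the rest the smaller one is meant.

How it is judged:
By the outcome, as a careful person would: the job done as asked, in the order asked, and still so for the second after the job is handed in, with the robot touching nothing.
It also fails if it takes over 58 s, if anything falls off the work surface, if the arm or the gripper's body presses on something with over 40 N, if the wrist force passes 120 N, or if a joint passes its speed limit or range.

ROBOT

A 7-joint arm with a two-finger parallel gripper is mounted at the origin on the work surface. World frame = base frame: x ahead of the robot, y to its left, z up, the work surface at z = 0. Lengths are in m, angles in degrees, forces in N, time in s.
With the tool pointing down it reaches from about 0.425 to 0.925 m from the base axis. Payload 6.8 kg.
Tool frame: the origin (TCP) lies on the centre line of the jaws, within the pads' length; the fingertips stand 14 mm ahead of it and the grasp point (between the pads) lies 5 mm behind it; z points along the fingers, y is the line along which they close (so a half turn about z gives the same grasp; the last joint's range is limited). The gripper opens to 85 mm and grips with 20 to 120 N. Pads are 22 mm wide; open, the fingers measure 114 mm over their backs; the gripper's body (76 mm by 85 mm) begins 54 mm behind the grasp point. The pads swing forward as they close: fully open they stand 13 mm farther back than shut.
Start: joints at [-73.115, 27.33, 1.283, 89.118, -0.659, 63.558, -4.761], TCP at [0.265, 0.621, 0.245] pointing down, gripper open.
Joint ranges: [-169.35, 169.35], [-19.33, 120.38], [-80.79, 83.38], [13.8, 139.57], [-78.32, 258.32], [9.67, 109.79], [-169.56, 169.56]. Speed limits (degrees/s): [136.94, 136.94, 180, 180, 180, 180, 180].

INTERFACE

Orientations are given as a 3x3 rotation matrix whose columns are the frame's x, y, z axes.
In Python, from bench import robot gives the robot as it stands.
- The arm moves only by the tool drive_tool, never from a script. Its argument "rows" is a list of rows, each a list of 6 numbers: the shift along the tool's x, y, z in mm, then the turn, a rotation vector about the tool's x, y, z in degrees. In form: [[x, y, z, ax, ay, az], ...]. A call has exactly 8 rows; each row shifts and turns the commanded pose from where the row before left it, along the tool's axes as they then stand; what a row does not reach is not made up. A row lasts 1/10 s, in which the tool goes at most 50 mm and 8.59 degrees, less where a joint would pass 70% of its speed; a pose out of reach is approached as far as the arm can. A call is refused whole if a number of a shift passes 50 or a number of a turn 8.59, either way. A call with a gripper value outside its range is refused whole. "claw" is the closure, from -1 (fully open) to 1 (shut), set as the call begins (left out, the last holds). The fingers move at their own pace and stop on an object; "force" is the grip in N (left out, the last holds). Time passes only in rows, so rows that do not move let the fingers close, or fill a call up. It gives the time, the measured TCP pose, the force, the opening and the grip force at its end, in the units of the state.
- robot.state(): the state, without advancing time (a new reading comes with each control period).
- robot.capture(name): name is "scene" or "top" or "wrist"; returns a dict with "image" (400x640x3 uint8, red, green, blue), "range_z" (400x640 float32, m along the optical axis (not along the pixel's ray), 0 where there is no reading), "intrinsics" (3x3 intrinsics, pixels), "extrinsics" (4x4, takes a point from camera to world coordinates). Camera axes: x right, y down, z forward; pixel columns grow to the right and rows downward; lengths in m; the calibration is good to about 2 mm. A picture is of the moment at which its call begins.
- robot.close_job(): hands the job in; it is judged then, once.
The state is a dict: "time_s": time; "joints": joint angles; "dq": joint speeds; "joint_efforts": joint torques, N m; "ee_pos": TCP position; "eef_rot": TCP orientation; "wrist_force": force on the tool from outside, world axes, zero at the start; "torque": the same for the moment, N m; "finger_gap": finger opening in m; "finger_force": force on a finger pad.
Only numpy, scipy, OpenCV 4.12 (cv2) and the standard library are available. Lean on these libraries where they do the work, as an engineer would, in place of code of your own. Each camera call takes 0.05 s, during which the arm holds its last target. There are 200 camera calls.

## Working session

There is one attempt and no reset: what is moved stays moved. The work goes in short steps, Python scripts to look and compute and a tool call to move; the robot and the scene stay as the last step left them, time stands still between calls to the robot, and variables do not carry over. Pictures are saved under pics/ and viewed, at most 10 in all, crops included, and the job is handed in when it is done.

Besides the shell and the picture viewer there is one more tool, called after "Request:" as name([rows], argument=value, ...), one row to a line, values as JSON. drive_tool: Moves the arm, as the interface text tells. Its arguments: {"type":"object","properties":{"rows":{"type":"array"},"claw":{"type":"number"},"force":{"type":"number"}},"required":["rows"]}

```bash
mkdir -p pics; cat > h.py <<'E'
from bench import robot
import cv2,numpy as np,pickle
def cap(n,tag):
    c=robot.capture(n); cv2.imwrite(f'pics/{tag}.png',c['image'][:,:,::-1]); pickle.dump(c,open(f'pics/{tag}.pkl','wb')); return c
def load(tag): return pickle.load(open(f'pics/{tag}.pkl','rb'))
def pt(c,u,v,z=None):
    K=np.array(c['intrinsics']);E=np.array(c['extrinsics'])
    if z is None: z=c['range_z'][int(v),int(u)]
    p=np.linalg.inv(K)@[u,v,1]*z
    return (E@[*p,1])[:3]
def ray(c,u,v):
    E=np.array(c['extrinsics']);d=E[:3,:3]@np.linalg.inv(np.array(c['intrinsics']))@[u,v,1];return E[:3,3],d/np.linalg.norm(d)
def tri(c1,p1,c2,p2):
    o,d=ray(c1,*p1);q,e=ray(c2,*p2)
    s=np.linalg.lstsq(np.c_[d,-e],q-o,rcond=None)[0];a=o+s[0]*d;b=q+s[1]*e
    return (a+b)/2,np.linalg.norm(a-b)
def crop(tag,u0,v0,w,h,s,out):
    i=cv2.imread(f'pics/{tag}.png')[v0:v0+h,u0:u0+w];cv2.imwrite(f'pics/{out}.png',cv2.resize(i,None,fx=s,fy=s,interpolation=cv2.INTER_CUBIC))
E
python3 - <<'E'
from h import *
cs=[cap(n,n) for n in('scene','top')]
for c in cs: print(np.round(c['extrinsics'],3).tolist(),np.round(c['intrinsics'],1).tolist())
print(robot.state())
E
```

```text
[[-0.301, 0.796, -0.526, 1.081], [0.954, 0.26, -0.152, 0.171], [0.015, -0.547, -0.837, 0.999], [0.0, 0.0, 0.0, 1.0]] [[378.9, 0.0, 318.3], [0.0, 378.9, 198.0], [0.0, 0.0, 1.0]]
[[-0.031, -0.997, 0.066, 0.437], [-0.999, 0.03, -0.021, 0.037], [0.019, -0.066, -0.998, 1.297], [0.0, 0.0, 0.0, 1.0]] [[432.9, 0.0, 321.6], [0.0, 432.9, 201.1], [0.0, 0.0, 1.0]]
{'time_s': 0.1, 'joints': array([-73.11573484,  27.37130346,   1.28143946,  89.17038775,
        -0.65816845,  63.55716315,  -4.76132951]), 'dq': array([-0.05865895, -0.10225129,  0.10583057, -0.12815931,  0.09709817,
        0.09949828, -0.04004274]), 'joint_efforts': array([ 3.40300947e-03, -5.97757924e+01,  1.61282871e+00, -2.81951755e+01,
        1.27794643e-02,  5.04906027e-03,  4.53515054e-05]), 'ee_pos': array([0.26442039, 0.62052368, 0.24443714]), 'eef_rot': array([[-9.19974516e-01,  3.91977861e-01, -4.97338327e-04],
       [ 3.91978152e-01,  9.19973274e-01, -1.51740658e-03],
       [-1.37251817e-04, -1.59092114e-03, -9.99998725e-01]]), 'wrist_force': array([-0.23270692,  0.14906303, -0.17328608]), 'torque': array([ 0.01498322, -0.0416506 ,  0.03549229]), 'finger_force': 0.0, 'finger_gap': 0.08513342993489263}
```

View pics/scene.png

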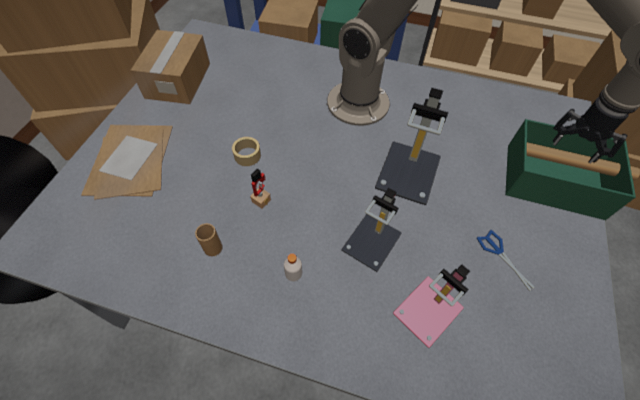

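View pics/top.png

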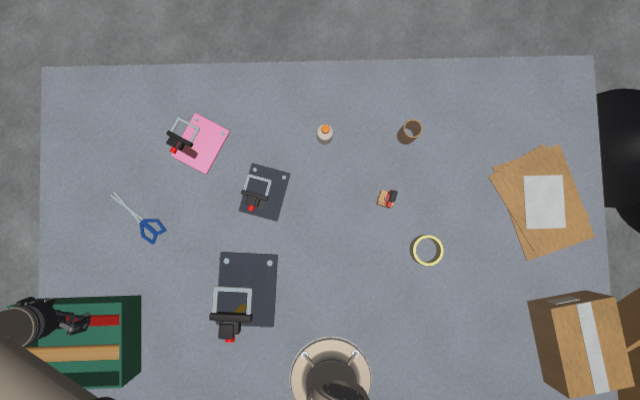

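The scene shows one key block, at scene (259,187) and top (388,198). There are three stands, given as scene / top pixels: large dark (420,140) / (246,290), small dark (375,235) / (264,190), and pink (435,300) / (197,143). I choose the small dark one and will check it in close crops.

```bash
python3 - <<'E'
from h import *
i=[cv2.imread(f'pics/{n}.png') for n in('scene','top')]
f=lambda k,u,v:cv2.resize(i[k][v:v+100,u:u+130],(390,300),interpolation=cv2.INTER_CUBIC)
cv2.imwrite('pics/m.png',np.vstack([np.hstack([f(0,210,140),f(0,320,175)]),np.hstack([f(1,330,150),f(1,200,140)])]))
E
```

```text
(no output)
```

View pics/m.png

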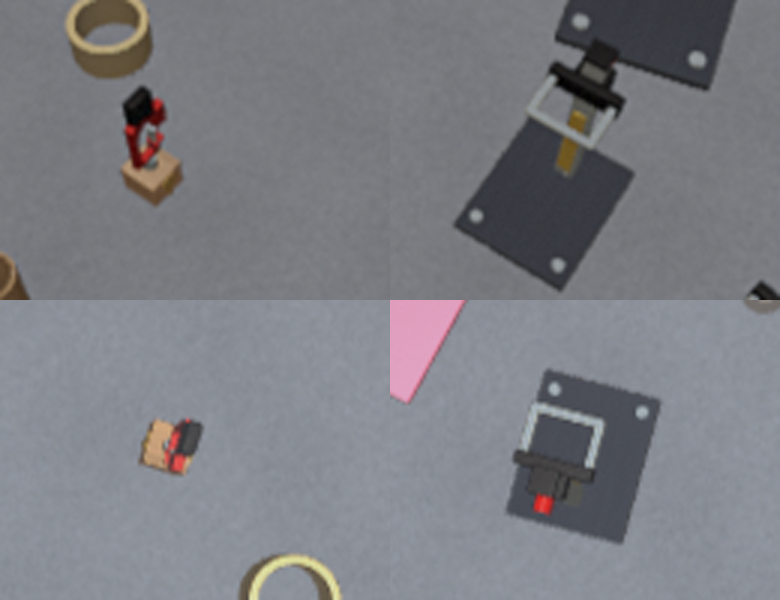

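```bash
cat >> h.py <<'E'
def cloud(c):
    v,u=np.mgrid[:400,:640];z=c['range_z'];K=np.array(c['intrinsics']);E=np.array(c['extrinsics'])
    p=np.stack([(u-K[0,2])/K[0,0]*z,(v-K[1,2])/K[1,1]*z,z,np.ones_like(z)],-1)@E.T
    return p[...,:3]
E
python3 - <<'E'
from h import *
C={'scene':load('scene'),'top':load('top')}
win={'scene':((235,160),(45,52),(360,180),(42,90)),'top':((370,182),(35,30),(235,160),(60,62))}
for n,c in C.items():
    P=cloud(c);im=c['image'].astype(int)
    for k in(0,2):
        (u,v),(w,h)=win[n][k:k+2];p=P[v:v+h,u:u+w].reshape(-1,3);q=im[v:v+h,u:u+w].reshape(-1,3)
        red=(q[:,0]>2*q[:,1])&(q[:,0]>90);blk=(q.max(1)<70)
        if k==0:
            sel={'tab':blk&(p[:,2]>.115),'red':red&(p[:,2]>.04),'top':(p[:,2]>.14),'wood':(p[:,2]>.028)&(p[:,2]<.04)&(q[:,0]>q[:,2]*1.4)&~red}
        else:
            br=(q.min(1)>120)&(p[:,2]>.14)&(p[:,2]<.2);sel={'bar':br,'plate':(p[:,2]>.006)&(p[:,2]<.016)&(q.max(1)<75)}
        for s,m in sel.items():
            if m.sum()<4: print(n,s,m.sum());continue
            a=p[m];r=cv2.minAreaRect(a[:,:2].astype(np.float32)*1000)
            print(n,s,m.sum(),a.mean(0).round(4),'z',np.percentile(a[:,2],[5,50,95]).round(3),'rect',np.round(r[0],1),np.round(r[1],1),round(r[2],1))
tr=lambda a,b:print(*[np.round(x,4) for x in tri(C['scene'],a,C['top'],b)])
s=lambda x,y,u,v:(u+x/3-.33,v+y/3-.33)
# front bar ends (outer corners), rivets, tab
tr(s(533,112,320-130,175),s(537,107,200-130,140)) 
tr(s(594,144,320-130,175),s(603,121,200-130,140)) 
tr(s(538,112,320-130,175),s(603,121,200-130,140)) 
tr(s(594,144,320-130,175),s(537,107,200-130,140)) 
tr(s(139,104,210,140),s(186,141,330,150)) 
E
```

```text
scene tab 98 [ 0.5238 -0.1752  0.1404] z [0.122 0.142 0.153] rect [ 521.8 -176.5] [13.5 27.1] 72.7
scene red 50 [ 0.5186 -0.1748  0.0849] z [0.056 0.071 0.122] rect [ 517.2 -176.9] [14.5 43.8] 65.5
scene top 73 [ 0.5755 -0.1427  0.2304] z [0.141 0.151 0.999] rect [799.  -11.8] [672.   27.5] 30.6
scene wood 128 [ 0.5149 -0.1822  0.0356] z [0.03  0.037 0.039] rect [ 474.9 -224.9] [185.1  52.4] 46.8
scene bar 144 [0.5639 0.1792 0.1789] z [0.176 0.179 0.182] rect [557.2 181.4] [65.8 42.5] 74.0
scene plate 1472 [0.534  0.1944 0.0118] z [0.009 0.012 0.015] rect [479.5 193.2] [317.4 120. ] 9.4
top tab 18 [ 0.5237 -0.1736  0.1432] z [0.129 0.147 0.149] rect [ 522.3 -173.3] [ 2.4 25.6] 70.5
top red 40 [ 0.5123 -0.1744  0.0897] z [0.055 0.109 0.118] rect [ 517.7 -175.7] [10.7 46. ] 78.7
top top 68 [ 0.5146 -0.1627  0.2324] z [0.143 0.148 1.297] rect [475.9 -79.8] [ 26.3 245.3] 24.4
top wood 108 [ 0.5218 -0.1689  0.0345] z [0.031 0.035 0.038] rect [ 521.4 -178.8] [47.  43.2] 72.0
top bar 144 [0.5645 0.1779 0.1764] z [0.173 0.176 0.18 ] rect [559.  179.7] [65.3 41.6] 72.9
top plate 14 [0.5447 0.2136 0.0106] z [0.008 0.011 0.014] rect [545.2 211. ] [49.3 69.7] 26.5
[0.583  0.1742 0.2128] 0.0429
[0.5705 0.1778 0.1531] 0.0632
[0.5683 0.1502 0.1796] 0.0132
[0.5827 0.2043 0.1781] 0.0078
[ 0.5196 -0.1763  0.1392] 0.0
```

Request:
drive_tool([
  [-34,-19,-20,0,0,0],
  [-34,-19,-20,0,0,0],
  [-34,-19,-20,0,0,0],
  [-34,-19,-20,0,0,0],
  [-34,-19,-20,0,0,0],
  [-34,-19,-20,0,0,0],
  [-34,-19,-20,0,0,0],
  [-34,-19,-20,0,0,0],
], claw=-1, force=40)

```text
time_s: 0.9
ee_pos: [0.4558, 0.3729, 0.4058]
eef_rot: [[-0.92, 0.392, -0.001], [0.392, 0.92, -0.0], [0.0, -0.001, -1.0]]
wrist_force: [0.5, 1.3, -0.3]
finger_gap: 0.0856
finger_force: 0.0
```

Request:
drive_tool([
  [-26,-40,0,0,0,0],
  [-26,-40,0,0,0,0],
  [-26,-40,0,0,0,0],
  [-26,-40,0,0,0,0],
  [-26,-40,0,0,0,0],
  [-26,-40,0,0,0,0],
  [-26,-40,0,0,0,0],
  [-26,-40,0,0,0,0],
])

```text
time_s: 1.7
ee_pos: [0.5208, -0.0034, 0.4052]
eef_rot: [[-0.92, 0.392, -0.0], [0.392, 0.92, 0.0], [0.0, 0.0, -1.0]]
wrist_force: [1.0, 1.4, 0.8]
finger_gap: 0.0854
finger_force: 0.0
```

Request:
drive_tool([
  [-17,-40,10,0,0,0],
  [-17,-40,10,0,0,0],
  [-17,-40,20,0,0,0],
  [-17,-40,20,0,0,0],
  [0,0,30,0,0,-3],
  [0,0,20,0,0,-3],
  [0,0,0,0,0,0],
  [0,0,0,0,0,0],
])

```text
time_s: 2.5
ee_pos: [0.521, -0.1751, 0.2955]
eef_rot: [[-0.956, 0.295, -0.001], [0.295, 0.956, -0.0], [0.001, -0.0, -1.0]]
wrist_force: [0.3, 0.2, 0.5]
finger_gap: 0.0857
finger_force: 0.0
```

```bash
python3 - <<'E'
from h import *
s=robot.state();print(s['time_s'],s['ee_pos'].round(4),s['eef_rot'].round(3).tolist(),s['wrist_force'].round(2))
c=cap('wrist','w1');print(np.round(c['extrinsics'],3).tolist())
E
```

```text
2.5 [ 0.521  -0.1751  0.2955] [[-0.956, 0.295, -0.001], [0.295, 0.956, -0.0], [0.001, -0.0, -1.0]] [0.34 0.22 0.54]
[[0.296, 0.905, 0.305, 0.444], [0.955, -0.281, -0.093, -0.151], [0.001, 0.319, -0.948, 0.424], [0.0, 0.0, 0.0, 1.0]]
```

View pics/w1.png

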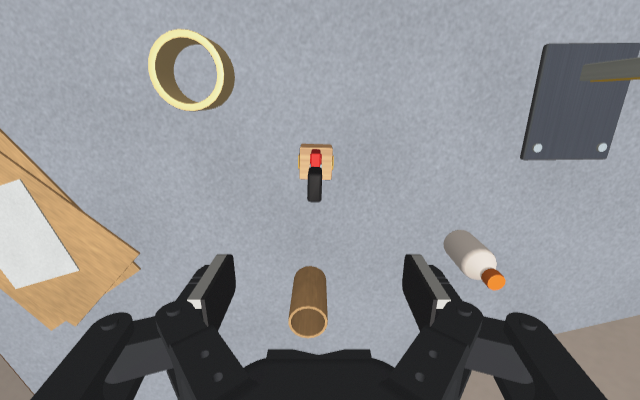

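The wrist view shows the tab at (314,185), the red nose at (316,159), and the pads about (319) mid. The nose is on the robot side and the axis is aligned with the tool.

```bash
python3 - <<'E'
from h import *
c=load('w1');P=cloud(c);v,u,w,h=135,290,50,75
p=P[v:v+h,u:u+w].reshape(-1,3);q=c['image'][v:v+h,u:u+w].reshape(-1,3).astype(int)
blk=q.max(1)<70
for n,m in {'tabtop':blk&(p[:,2]>.145),'tab':blk&(p[:,2]>.11),'red':(q[:,0]>2*q[:,1])&(p[:,2]>.08),'wood':(p[:,2]>.03)&(p[:,2]<.04)&(q[:,0]>q[:,2]*1.4)&(q[:,1]>100)}.items():
    a=p[m];r=cv2.minAreaRect(a[:,:2].astype(np.float32)*1000);print(n,m.sum(),a.mean(0).round(4),np.round(r[0],1),np.round(r[1],1),round(r[2],1),a[:,2].max().round(4))
t=load('top')
print(tri(c,(314.5,171),t,(330+181/3-.33,150+147/3-.33)))
E
```

```text
tabtop 390 [ 0.5201 -0.1788  0.1507] [ 489.3 -167.3] [13.6 96.8] 69.7 0.4239
tab 466 [ 0.5182 -0.1781  0.1478] [ 489.2 -167.6] [13.7 96.8] 70.1 0.4239
red 156 [ 0.5    -0.1721  0.1147] [ 475.4 -164.8] [ 8.8 68.7] 73.1 0.4239
wood 703 [ 0.5197 -0.1781  0.0355] [ 521.7 -179.2] [47.5 43.1] 71.3 0.0382
(array([ 0.51679147, -0.17836622,  0.1002938 ]), np.float64(0.0005369651177885748))
```

Request:
drive_tool([
  [-1.2,-3.8,20,0,0,0],
  [0,0,30,0,0,0],
  [0,0,30,0,0,0],
  [0,0,30,0,0,0],
  [0,0,25,0,0,0],
  [0,0,20,0,0,0],
  [0,0,9,0,0,0],
  [0,0,0,0,0,0],
])

```text
time_s: 3.35
ee_pos: [0.5213, -0.1789, 0.1313]
eef_rot: [[-0.956, 0.293, -0.0], [0.293, 0.956, 0.0], [0.0, -0.0, -1.0]]
wrist_force: [0.6, -0.4, 0.0]
finger_gap: 0.085
finger_force: 0.0
```

Request:
drive_tool([
  [0,0,0,0,0,0],
  [0,0,0,0,0,0],
  [0,0,0,0,0,0],
  [0,0,0,0,0,0],
  [0,0,0,0,0,0],
  [0,0,0,0,0,0],
  [0,0,0,0,0,0],
  [0,0,0,0,0,0],
], claw=1, force=50)

```text
time_s: 4.15
ee_pos: [0.5215, -0.1794, 0.1317]
eef_rot: [[-0.956, 0.294, 0.001], [0.294, 0.956, -0.0], [-0.001, 0.0, -1.0]]
wrist_force: [0.7, -0.4, 4.6]
finger_gap: 0.0134
finger_force: 49.5
```

Request:
drive_tool([
  [0,0,-4,0,0,0],
  [0,0,-10,0,0,0],
  [0,0,-25,0,0,0],
  [0,0,-35,0,0,0],
  [0,0,-40,0,0,0],
  [0,0,-40,0,0,0],
  [0,0,-30,0,0,0],
  [0,0,-6,0,0,0],
])

```text
time_s: 4.95
ee_pos: [0.5222, -0.18, 0.3254]
eef_rot: [[-0.956, 0.294, 0.006], [0.294, 0.956, -0.001], [-0.006, 0.001, -1.0]]
wrist_force: [0.3, 0.1, -1.5]
finger_gap: 0.0135
finger_force: 48.9
```

```bash
python3 - <<'E'
from h import *
a=cap('scene','s2');b=cap('top','t2');cap('wrist','w2')
s=robot.state();print(s['ee_pos'].round(4),s['wrist_force'].round(2))
# stand bar line in stand frame, using clouds from both
th=np.radians(163.3);ex=np.array([np.cos(th),np.sin(th)]);ey=np.array([-ex[1],ex[0]])
for n,c in(('s',a),('t',b)):
    P=cloud(c).reshape(-1,3);q=c['image'].reshape(-1,3).astype(int)
    m=(q.min(1)>110)&(abs(P[:,0]-.56)<.06)&(abs(P[:,1]-.18)<.06)&(P[:,2]>.15)&(P[:,2]<.2);p=P[m]
    r=cv2.minAreaRect(p[:,:2].astype(np.float32)*1000);print(n,m.sum(),np.round(r[0],1),np.round(r[1],1),r[2])
    d=p[:,:2]-[.572,.178];x=d@ex;y=d@ey
    f=(abs(y)<.02)&(x<.012)
    print('front',f.sum(),'x',x[f].mean(),np.percentile(x[f],[3,97]),'z',p[f,2].mean(),p[f,2].max(),'slope deg',np.degrees(np.polyfit(y[f],x[f],1)[0]),'y side',[y[(x>.015)&(y*g>0)].mean() for g in(-1,1)])
    # held block
    o=s['ee_pos'];m=(abs(P[:,0]-o[0])<.05)&(abs(P[:,1]-o[1])<.05)&(P[:,2]<o[2]-.06)&(P[:,2]>o[2]-.15)
    wood=m&(q[:,0]>q[:,2]*1.4)&(q[:,1]>80);red=m&(q[:,0]>2*q[:,1]);
    for k in(wood,red):
        p=P[k]; 
        if len(p)>5: r=cv2.minAreaRect(p[:,:2].astype(np.float32)*1000);print(len(p),p.mean(0).round(4),p[:,2].min(),p[:,2].max(),np.round(r[0],1),np.round(r[1],1),r[2])
E
```

```text
[ 0.5204 -0.179   0.3206] [-0.05  0.4  -1.65]
s 151 [550.4 183.3] [65.7 55.2] 74.87403869628906
front 48 x -0.0023360611924117575 [-0.00505266  0.00162397] z 0.1784586397729467 0.18220737283117483 slope deg 1.7683820458172816 y side [np.float64(-0.02853908017277382), np.float64(0.02949353492418023)]
180 [ 0.5288 -0.1732  0.2291] 0.198158658652813 0.2509484980918216 [ 521.7 -175.8] [46.5 47.1] 73.09276580810547
46 [ 0.5261 -0.177   0.2538] 0.24861737536941975 0.2599871106118159 [ 525.9 -178.5] [10.8 30.9] 73.54188537597656
t 152 [558.9 179.4] [65.2 42.1] 72.98277282714844
front 45 x -0.004190670819641063 [-0.00766858 -0.00109494] z 0.1763092897255999 0.18066096402314336 slope deg 1.0487388360351515 y side [np.float64(-0.02632162474039852), np.float64(0.031479822416972204)]
113 [ 0.5171 -0.1662  0.2263] 0.212769893404956 0.24838272980764264 [ 513.1 -175.6] [48.1 28.3] 64.89543151855469
```

Request:
drive_tool([
  [-2,15,0,0,0,0],
  [-2,30,0,0,0,0],
  [-2,40,0,0,0,0],
  [-2,45,0,0,0,0],
  [-2,45,0,0,0,0],
  [-1,45,0,0,0,0],
  [-1,45,0,0,0,0],
  [-1,40,0,0,0,0],
])

```text
time_s: 5.9
ee_pos: [0.6224, 0.1127, 0.3189]
eef_rot: [[-0.957, 0.292, -0.004], [0.292, 0.957, -0.0], [0.003, -0.001, -1.0]]
wrist_force: [0.0, -1.7, -0.8]
finger_gap: 0.0134
finger_force: 48.9
```

Request:
drive_tool([
  [0,30,0,0,0,0],
  [0,15,5,0,0,0],
  [0,5,15,0,0,0],
  [0,0,20,0,0,0],
  [0,0,20,0,0,0],
  [0,0,20,0,0,0],
  [0,0,11,0,0,0],
  [0,0,0,0,0,0],
])

```text
time_s: 6.7
ee_pos: [0.6361, 0.1545, 0.2276]
eef_rot: [[-0.955, 0.296, -0.004], [0.296, 0.955, -0.002], [0.004, -0.003, -1.0]]
wrist_force: [-0.6, 0.3, -1.6]
finger_gap: 0.0135
finger_force: 48.8
```

```bash
python3 - <<'E'
from h import *
s=robot.state();print(s['time_s'],s['ee_pos'].round(4),s['eef_rot'].round(3).tolist(),s['wrist_force'].round(2))
cap('wrist','w3');cap('scene','s3');cap('top','t3')
i=[cv2.imread(f'pics/{n}.png') for n in('w3','s3','t3')]
cv2.imwrite('pics/m3.png',np.vstack([cv2.resize(i[0],(480,300)).copy() if 0 else np.hstack([cv2.resize(i[1][170:270,330:460],(390,300),interpolation=2),cv2.resize(i[2][130:230,200:330],(390,300),interpolation=2)]),np.hstack([cv2.resize(i[0][60:260,230:490],(390,300),interpolation=2),cv2.resize(i[0],(390,300))])]))
E
```

```text
6.7 [0.6361 0.1545 0.2276] [[-0.955, 0.296, -0.004], [0.296, 0.955, -0.002], [0.004, -0.003, -1.0]] [-0.6   0.33 -1.57]
```

View pics/m3.png

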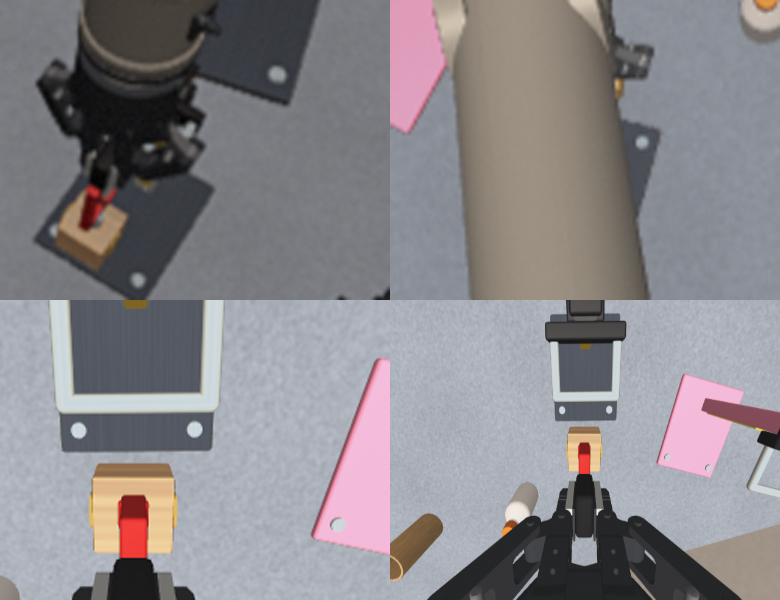

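The wrist view shows the hook nose at crop (133,510), the block beneath it, and the front bar at crop y≈403, level and centred at x≈137. So the hook is aligned with the bar. Next I measure in the tool frame.

```bash
cat > m.py <<'E'
from h import *
def meas(tag,s):
    c=load(tag);P=cloud(c);R=np.array(s['eef_rot']);T=(P-s['ee_pos'])@R*1000  # tool frame mm
    q=c['image'].astype(int);L=T.reshape(-1,3);Q=q.reshape(-1,3);Z=P.reshape(-1,3)[:,2]
    br=(Q.min(1)>140)&(Z>.15)&(Z<.21)&(L[:,0]>15)&(abs(L[:,1])<45)
    p=L[br];z=Z[br];f=(abs(p[:,1])<20)&(p[:,0]<np.percentile(p[:,0],2)+15)
    x=p[f,0];k=np.polyfit(p[f,1],x,1)
    print('bar n',f.sum(),'x range',np.percentile(x,[2,50,98]).round(1),'slope deg',np.degrees(k[0]).round(2),'worldz',np.percentile(z[f],[5,50,90,98]).round(4),'y sides',[np.median(p[(abs(p[:,1])>20)&(p[:,1]*g>0)&(p[:,0]>x.max()+3),1]).round(1) for g in(-1,1)])
    for n,m in {'red':(Q[:,0]>2*Q[:,1])&(abs(L[:,1])<20)&(abs(L[:,0])<40)&(L[:,2]>-5)&(L[:,2]<60),'wood':(Q[:,0]>Q[:,2]*1.3)&(Q[:,1]>100)&(abs(L[:,1])<35)&(abs(L[:,0])<40)&(L[:,2]>70)&(L[:,2]<110)}.items():
        p=L[m];print(n,m.sum(),'x',np.percentile(p[:,0],[2,50,98]).round(1),'y',np.percentile(p[:,1],[2,50,98]).round(1),'z',np.percentile(p[:,2],[2,50,98]).round(1),'rect',np.round(cv2.minAreaRect(p[:,:2].astype(np.float32))[::2],1) if 0 else cv2.minAreaRect(p[:,:2].astype(np.float32)))
    return L,Q,Z
E
python3 - <<'E'
from m import *
meas('w3',robot.state())
c=load('w3');print(pt(c,320,130))
E
```

```text
bar n 855 x range [62.4 66.1 69.4] slope deg 0.97 worldz [0.1756 0.1775 0.1785 0.179 ] y sides [np.float64(-29.0), np.float64(28.1)]
red 743 x [15.  26.4 29.8] y [-6.3 -1.5  2.8] z [18.2 20.  45.9] rect ((22.287567138671875, -1.7170190811157227), (9.989201545715332, 15.480053901672363), 89.71039581298828)
wood 2215 x [-18.9   7.   23.4] y [-24.6  -2.4  19.9] z [ 98.2  99.6 107.3] rect ((1.7272357940673828, -2.2137088775634766), (43.86930847167969, 47.958229064941406), 0.08978135883808136)
[0.57582595 0.17405672 0.17893578]
```

Request:
drive_tool([
  [0,1,-6,0,0,-1],
  [10,0,0,0,0,0],
  [10,0,0,0,0,0],
  [8,0,0,0,0,0],
  [6,0,0,0,0,0],
  [4,0,0,0,0,0],
  [1.5,0,0,0,0,0],
  [0,0,0,0,0,0],
])

```text
time_s: 7.65
ee_pos: [0.6, 0.1682, 0.2363]
eef_rot: [[-0.961, 0.277, 0.0], [0.277, 0.961, 0.0], [-0.0, 0.0, -1.0]]
wrist_force: [0.7, 0.0, -0.7]
finger_gap: 0.0133
finger_force: 48.9
```

```bash
python3 - <<'E'
from m import *
s=robot.state();print(s['ee_pos'].round(4),s['eef_rot'].round(3).tolist(),s['wrist_force'].round(2))
cap('wrist','w4');meas('w4',s);crop('w4',220,40,200,150,4,'w4c')
E
```

```text
[0.6    0.1682 0.2363] [[-0.961, 0.277, 0.0], [0.277, 0.961, 0.0], [-0.0, 0.0, -1.0]] [ 0.72  0.01 -0.75]
bar n 680 x range [22.  26.5 29.3] slope deg -0.37 worldz [0.1747 0.1773 0.1785 0.179 ] y sides [np.float64(-28.9), np.float64(28.2)]
red 731 x [13.5 24.6 28. ] y [-4.5  0.4  4.7] z [14.9 16.5 41.2] rect ((20.575531005859375, 0.2961463928222656), (9.985883712768555, 15.501922607421875), 88.72138214111328)
wood 1637 x [-21.1  -1.3  21.3] y [-22.4  -1.   22.7] z [ 94.7  96.3 107.4] rect ((-0.3035697937011719, -0.040508270263671875), (47.74696731567383, 44.132667541503906), 89.19017791748047)
```

View pics/w4c.png

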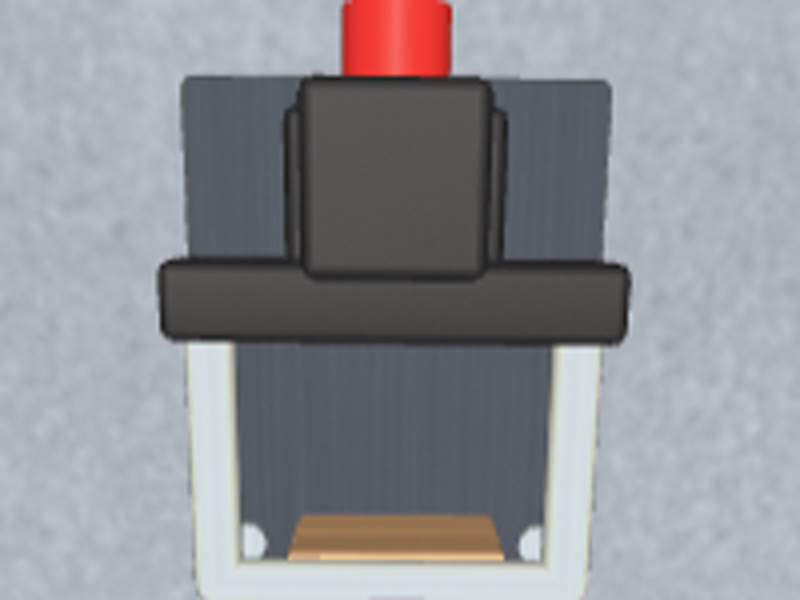

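The crop shows the front bar at bottom (y≈580), in front of the block, with nothing touching. The nose is over the bar, so I feel downward gently.

Request:
drive_tool([
  [1,0,1,0,0,0],
  [0,0,1,0,0,0],
  [0,0,1,0,0,0],
  [0,0,1,0,0,0],
  [0,0,1,0,0,0],
  [0,0,0,0,0,0],
  [0,0,0,0,0,0],
  [0,0,0,0,0,0],
])

```text
time_s: 8.5
ee_pos: [0.5991, 0.1685, 0.2313]
eef_rot: [[-0.961, 0.277, 0.0], [0.277, 0.961, 0.0], [-0.0, 0.0, -1.0]]
wrist_force: [0.1, 0.1, -1.6]
finger_gap: 0.0134
finger_force: 48.9
```

Request:
drive_tool([
  [0,0,0.5,0,0,0],
  [0,0,0.5,0,0,0],
  [0,0,0.5,0,0,0],
  [0,0,0.5,0,0,0],
  [0,0,0,0,0,0],
  [0,0,0,0,0,0],
  [0,0,0,0,0,0],
  [0,0,0,0,0,0],
])

```text
time_s: 9.3
ee_pos: [0.5991, 0.1685, 0.2293]
eef_rot: [[-0.961, 0.277, 0.0], [0.277, 0.961, 0.0], [-0.0, 0.0, -1.0]]
wrist_force: [0.3, 0.5, -2.3]
finger_gap: 0.0132
finger_force: 48.9
```

Request:
drive_tool([
  [0,0,0.5,0,0,0],
  [0,0,0.5,0,0,0],
  [0,0,0.5,0,0,0],
  [0,0,0,0,0,0],
  [0,0,0,0,0,0],
  [0,0,0,0,0,0],
  [0,0,0,0,0,0],
  [0,0,0,0,0,0],
])

```text
time_s: 10.1
ee_pos: [0.5991, 0.1685, 0.2278]
eef_rot: [[-0.961, 0.277, 0.0], [0.277, 0.961, 0.0], [-0.0, 0.0, -1.0]]
wrist_force: [0.6, 0.0, -1.5]
finger_gap: 0.0134
finger_force: 48.9
```

Request:
drive_tool([
  [0,0,0.5,0,0,0],
  [0,0,0.5,0,0,0],
  [0,0,0,0,0,0],
  [0,0,0,0,0,0],
  [0,0,0,0,0,0],
  [0,0,0,0,0,0],
  [0,0,0,0,0,0],
  [0,0,0,0,0,0],
])

```text
time_s: 10.9
ee_pos: [0.5991, 0.1685, 0.2268]
eef_rot: [[-0.961, 0.277, 0.0], [0.277, 0.961, 0.0], [-0.0, 0.0, -1.0]]
wrist_force: [0.0, 0.0, -1.0]
finger_gap: 0.0134
finger_force: 48.9
```

Request:
drive_tool([
  [0,0,0.5,0,0,0],
  [0,0,0.5,0,0,0],
  [0,0,0,0,0,0],
  [0,0,0,0,0,0],
  [0,0,0,0,0,0],
  [0,0,0,0,0,0],
  [0,0,0,0,0,0],
  [0,0,0,0,0,0],
])

```text
time_s: 11.7
ee_pos: [0.5991, 0.1684, 0.2258]
eef_rot: [[-0.961, 0.277, 0.0], [0.277, 0.961, 0.0], [-0.0, 0.0, -1.0]]
wrist_force: [0.2, 0.5, -1.3]
finger_gap: 0.0135
finger_force: 48.9
```

Request:
drive_tool([
  [0,0,0.5,0,0,0],
  [0,0,0.5,0,0,0],
  [0,0,0,0,0,0],
  [0,0,0,0,0,0],
  [0,0,0,0,0,0],
  [0,0,0,0,0,0],
  [0,0,0,0,0,0],
  [0,0,0,0,0,0],
])

```text
time_s: 12.5
ee_pos: [0.5991, 0.1685, 0.2248]
eef_rot: [[-0.961, 0.277, -0.0], [0.277, 0.961, 0.0], [0.0, 0.0, -1.0]]
wrist_force: [0.3, 0.3, -1.6]
finger_gap: 0.0134
finger_force: 48.9
```

```bash
python3 - <<'E'
from m import *
s=robot.state();print(s['ee_pos'].round(4),s['wrist_force'].round(2))
cap('wrist','w5');meas('w5',s)
E
```

```text
[0.5991 0.1685 0.2248] [ 0.33  0.35 -1.57]
bar n 636 x range [20.9 25.8 28.4] slope deg -1.07 worldz [0.1747 0.1772 0.1784 0.1788] y sides [np.float64(-28.9), np.float64(28.2)]
red 731 x [13.4 24.5 27.9] y [-4.5  0.4  4.7] z [14.9 16.6 41.5] rect ((20.44241714477539, -0.3112659454345703), (11.10423755645752, 15.513330459594727), 89.15128326416016)
wood 1706 x [-21.1  -0.5  21.3] y [-21.9  -1.   21.8] z [ 94.8  96.2 107.5] rect ((-0.28127479553222656, -0.08702659606933594), (43.818939208984375, 47.83437728881836), 0.022985558956861496)
```

Request:
drive_tool([
  [0,0,0.5,0,0,0],
  [0,0,0.5,0,0,0],
  [0,0,0,0,0,0],
  [0,0,0,0,0,0],
  [0,0,0,0,0,0],
  [0,0,0,0,0,0],
  [0,0,0,0,0,0],
  [0,0,0,0,0,0],
])

```text
time_s: 13.35
ee_pos: [0.5992, 0.1685, 0.2239]
eef_rot: [[-0.961, 0.277, 0.0], [0.277, 0.961, 0.0], [-0.0, 0.0, -1.0]]
wrist_force: [0.2, -0.4, 0.5]
finger_gap: 0.0131
finger_force: 49.2
```

Request:
drive_tool([
  [0,0,0.5,0,0,0],
  [0,0,0.5,0,0,0],
  [0,0,0,0,0,0],
  [0,0,0,0,0,0],
  [0,0,0,0,0,0],
  [0,0,0,0,0,0],
  [0,0,0,0,0,0],
  [0,0,0,0,0,0],
])

```text
time_s: 14.15
ee_pos: [0.5993, 0.1685, 0.2237]
eef_rot: [[-0.961, 0.277, 0.001], [0.277, 0.961, 0.001], [-0.0, 0.001, -1.0]]
wrist_force: [-1.3, -1.7, 6.2]
finger_gap: 0.0134
finger_force: 50.1
```

Request:
drive_tool([
  [0,0,-2.5,0,0,0],
  [0,0,-2.5,0,0,0],
  [0,0,0,0,0,0],
  [2,0,0,0,0,0],
  [2,0,0,0,0,0],
  [2,0,0,0,0,0],
  [0,0,0,0,0,0],
  [0,0,0,0,0,0],
])

```text
time_s: 14.95
ee_pos: [0.5932, 0.1702, 0.2278]
eef_rot: [[-0.961, 0.277, -0.0], [0.277, 0.961, 0.0], [0.0, 0.0, -1.0]]
wrist_force: [0.0, 0.5, -0.9]
finger_gap: 0.0131
finger_force: 48.9
```

Request:
drive_tool([
  [1,0,0,0,0,0],
  [1,0,0,0,0,0],
  [1,0,0,0,0,0],
  [1,0,0,0,0,0],
  [0.5,0,0,0,0,0],
  [0.5,0,0,0,0,0],
  [0,0,0,0,0,0],
  [0,0,0,0,0,0],
])

```text
time_s: 15.75
ee_pos: [0.5887, 0.1714, 0.2278]
eef_rot: [[-0.961, 0.277, 0.0], [0.277, 0.961, -0.0], [-0.0, 0.0, -1.0]]
wrist_force: [1.5, -1.4, -3.0]
finger_gap: 0.0135
finger_force: 48.6
```

Request:
drive_tool([
  [1,0,0,0,0,0],
  [1,0,0,0,0,0],
  [1,0,0,0,0,0],
  [1,0,0,0,0,0],
  [1,0,0,0,0,0],
  [0,0,0,0,0,0],
  [0,0,0,0,0,0],
  [0,0,0,0,0,0],
])

```text
time_s: 16.55
ee_pos: [0.584, 0.1728, 0.2281]
eef_rot: [[-0.961, 0.277, 0.001], [0.277, 0.961, 0.0], [-0.001, 0.0, -1.0]]
wrist_force: [4.1, -1.4, -1.3]
finger_gap: 0.0132
finger_force: 48.7
```

Request:
drive_tool([
  [1,0,0,0,0,0],
  [1,0,0,0,0,0],
  [1,0,0,0,0,0],
  [0,0,0,0,0,0],
  [0,0,0,0,0,0],
  [0,0,0,0,0,0],
  [0,0,0,0,0,0],
  [0,0,0,0,0,0],
])

```text
time_s: 17.35
ee_pos: [0.5814, 0.1736, 0.2281]
eef_rot: [[-0.961, 0.277, 0.001], [0.277, 0.961, 0.0], [-0.001, 0.0, -1.0]]
wrist_force: [5.0, -1.9, -1.2]
finger_gap: 0.0135
finger_force: 48.9
```

```bash
python3 - <<'E'
from m import *
s=robot.state();print(s['ee_pos'].round(4),s['eef_rot'].round(3)[:,2],s['wrist_force'].round(2))
cap('wrist','w6');meas('w6',s)
E
```

```text
[0.5814 0.1736 0.2281] [ 0.001  0.    -1.   ] [ 5.02 -1.89 -1.22]Traceback (most recent call last):
  File "<stdin>", line 3, in <module>
  File "m.py", line 7, in meas
    x=p[f,0];k=np.polyfit(p[f,1],x,1)
               ~~~~~~~~~~^^^^^^^^^^^^
    raise TypeError("expected non-empty vector for x")
TypeError: expected non-empty vector for x
```

Request:
drive_tool([
  [0.8,0,0,0,0,0],
  [0,0,1,0,0,0],
  [0,0,2,0,0,0],
  [0,0,2,0,0,0],
  [0,0,2,0,0,0],
  [0,0,1,0,0,0],
  [0,0,0,0,0,0],
  [0,0,0,0,0,0],
])

```text
time_s: 18.2
ee_pos: [0.5795, 0.1741, 0.2194]
eef_rot: [[-0.961, 0.277, -0.001], [0.277, 0.961, -0.0], [0.001, -0.0, -1.0]]
wrist_force: [3.3, -0.3, -3.4]
finger_gap: 0.013
finger_force: 48.7
```

Request:
drive_tool([
  [0,0,1,0,0,0],
  [0,0,2,0,0,0],
  [0,0,2,0,0,0],
  [0,0,1,0,0,0],
  [0,0,0,0,0,0],
  [0,0,0,0,0,0],
  [0,0,0,0,0,0],
  [0,0,0,0,0,0],
])

```text
time_s: 19.0
ee_pos: [0.5795, 0.1739, 0.2133]
eef_rot: [[-0.961, 0.277, -0.001], [0.277, 0.961, -0.0], [0.001, -0.001, -1.0]]
wrist_force: [0.6, -0.3, -6.3]
finger_gap: 0.0133
finger_force: 48.6
```

Request:
drive_tool([
  [0,0,1,0,0,0],
  [0,0,1,0,0,0],
  [0,0,1,0,0,0],
  [0,0,1,0,0,0],
  [0,0,0,0,0,0],
  [0,0,0,0,0,0],
  [0,0,0,0,0,0],
  [0,0,0,0,0,0],
])

```text
time_s: 19.8
ee_pos: [0.5801, 0.174, 0.2099]
eef_rot: [[-0.961, 0.277, 0.0], [0.277, 0.961, 0.0], [-0.0, 0.0, -1.0]]
wrist_force: [-0.6, 0.0, -2.0]
finger_gap: 0.0134
finger_force: 49.0
```

Request:
drive_tool([
  [1,0,0.5,0,0,0],
  [1,0,0.5,0,0,0],
  [1,0,0.5,0,0,0],
  [1,0,0.5,0,0,0],
  [0,0,0,0,0,0],
  [0,0,0,0,0,0],
  [0,0,0,0,0,0],
  [0,0,0,0,0,0],
])

```text
time_s: 20.6
ee_pos: [0.5763, 0.175, 0.2078]
eef_rot: [[-0.961, 0.277, 0.0], [0.277, 0.961, -0.0], [-0.0, 0.0, -1.0]]
wrist_force: [-0.2, 0.1, -1.6]
finger_gap: 0.0129
finger_force: 49.0
```

Request:
drive_tool([
  [0.5,0,1,0,0,0],
  [0.5,0,1,0,0,0],
  [0,0,1,0,0,0],
  [0,0,1,0,0,0],
  [0,0,0.5,0,0,0],
  [0,0,0,0,0,0],
  [0,0,0,0,0,0],
  [0,0,0,0,0,0],
])

```text
time_s: 21.4
ee_pos: [0.5753, 0.1753, 0.2033]
eef_rot: [[-0.961, 0.277, 0.0], [0.277, 0.961, 0.0], [-0.0, 0.0, -1.0]]
wrist_force: [0.4, 0.1, -2.2]
finger_gap: 0.0132
finger_force: 49.0
```

Request:
drive_tool([
  [0,0,0.5,0,0,0],
  [0,0,0.4,0,0,0],
  [0,0,0.3,0,0,0],
  [0,0,0,0,0,0],
  [0,0,0,0,0,0],
  [0,0,0,0,0,0],
  [0,0,0,0,0,0],
  [0,0,0,0,0,0],
])

```text
time_s: 22.2
ee_pos: [0.5753, 0.1753, 0.2021]
eef_rot: [[-0.961, 0.277, -0.0], [0.277, 0.961, 0.0], [0.0, 0.0, -1.0]]
wrist_force: [0.2, -0.6, -1.4]
finger_gap: 0.0134
finger_force: 49.0
```

Request:
drive_tool([
  [0,0,0.3,0,0,0],
  [0,0,0.3,0,0,0],
  [0,0,0.2,0,0,0],
  [0,0,0,0,0,0],
  [0,0,0,0,0,0],
  [0,0,0,0,0,0],
  [0,0,0,0,0,0],
  [0,0,0,0,0,0],
])

```text
time_s: 23.0
ee_pos: [0.5754, 0.1754, 0.2018]
eef_rot: [[-0.961, 0.277, 0.0], [0.277, 0.961, 0.0], [-0.0, 0.0, -1.0]]
wrist_force: [-2.9, -0.9, 5.1]
finger_gap: 0.0132
finger_force: 50.0
```

Request:
drive_tool([
  [0.4,0,-0.4,0,0,0],
  [0.4,0,0,0,0,0],
  [0,0,0,0,0,0],
  [0,0,0,0,0,0],
  [0,0,0,0,0,0],
  [0,0,0,0,0,0],
  [0,0,0,0,0,0],
  [0,0,0,0,0,0],
])

```text
time_s: 23.8
ee_pos: [0.5748, 0.1756, 0.2019]
eef_rot: [[-0.961, 0.277, 0.001], [0.277, 0.961, 0.0], [-0.001, 0.0, -1.0]]
wrist_force: [2.2, -0.2, 2.1]
finger_gap: 0.0131
finger_force: 49.6
```

```bash
python3 - <<'E'
from h import *
cap('scene','s7');cap('wrist','w7')
i=cv2.imread('pics/s7.png')[165:265,320:450];j=cv2.imread('pics/w7.png')[40:290,160:480]
cv2.imwrite('pics/m7.png',np.hstack([cv2.resize(i,(400,308),interpolation=2),cv2.resize(j,(394,308),interpolation=2)]))
E
```

```text
(no output)
```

View pics/m7.png

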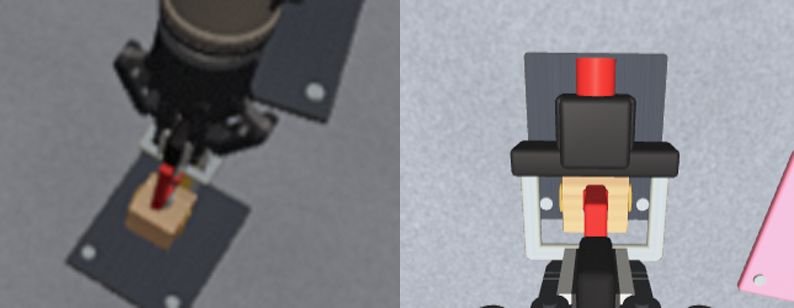

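The nose is inside the eye, and the block hangs upright beneath the bar. I'll centre the last bit, ease the grip and open.

Request:
drive_tool([
  [-0.3,0,-0.2,0,0,0],
  [0,0,0,0,0,0],
  [0,0,0,0,0,0],
  [0,0,0,0,0,0],
  [0,0,0,0,0,0],
  [0,0,0,0,0,0],
  [0,0,0,0,0,0],
  [0,0,0,0,0,0],
], force=20, claw=1)

```text
time_s: 24.7
ee_pos: [0.5747, 0.1755, 0.2019]
eef_rot: [[-0.961, 0.277, -0.0], [0.277, 0.961, 0.0], [0.0, 0.0, -1.0]]
wrist_force: [2.0, 0.1, 2.1]
finger_gap: 0.0134
finger_force: 49.6
```

Request:
drive_tool([
  [0,0,0,0,0,0],
  [0,0,0,0,0,0],
  [0,0,0,0,0,0],
  [0,0,0,0,0,0],
  [0,0,0,0,0,0],
  [0,0,0,0,0,0],
  [0,0,0,0,0,0],
  [0,0,0,0,0,0],
], claw=0.2)

```text
time_s: 25.5
ee_pos: [0.5748, 0.1755, 0.2019]
eef_rot: [[-0.961, 0.277, -0.0], [0.277, 0.961, 0.0], [0.0, 0.0, -1.0]]
wrist_force: [-0.3, -0.6, -1.0]
finger_gap: 0.0342
finger_force: 0.0
```

Request:
drive_tool([
  [0,0,-5,0,0,0],
  [0,0,-10,0,0,0],
  [0,0,-15,0,0,0],
  [0,0,-20,0,0,0],
  [0,0,-25,0,0,0],
  [0,0,-30,0,0,0],
  [0,0,-30,0,0,0],
  [0,0,-10,0,0,0],
])

```text
time_s: 26.3
ee_pos: [0.5763, 0.1756, 0.3519]
eef_rot: [[-0.961, 0.277, 0.006], [0.277, 0.961, 0.003], [-0.005, 0.005, -1.0]]
wrist_force: [0.7, 0.4, -0.3]
finger_gap: 0.0343
finger_force: 0.0
```

```bash
python3 - <<'E'
from h import *
cap('scene','s8');cap('wrist','w8')
i=cv2.imread('pics/s8.png')[165:265,320:450];j=cv2.imread('pics/w8.png')[40:290,160:480]
cv2.imwrite('pics/m8.png',np.hstack([cv2.resize(i,(400,308),interpolation=2),cv2.resize(j,(394,308),interpolation=2)]))
E
```

```text
(no output)
```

View pics/m8.png

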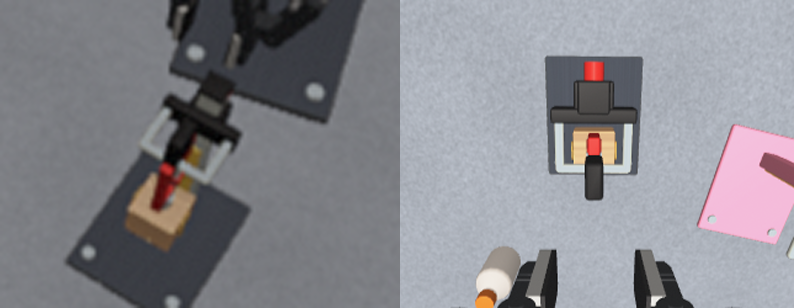

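The block hangs upright on the front bar, with the nose at (593,145) inside the eye and the tab free. The gripper is clear, so I let it rest briefly and hand in.

Request:
drive_tool([
  [0,0,0,0,0,0],
  [0,0,0,0,0,0],
  [0,0,0,0,0,0],
  [0,0,0,0,0,0],
  [0,0,0,0,0,0],
  [0,0,0,0,0,0],
  [0,0,0,0,0,0],
  [0,0,0,0,0,0],
])

```text
time_s: 27.2
ee_pos: [0.5748, 0.1755, 0.3469]
eef_rot: [[-0.961, 0.277, -0.0], [0.277, 0.961, 0.0], [0.0, -0.0, -1.0]]
wrist_force: [0.6, 0.3, -1.1]
finger_gap: 0.0338
finger_force: 0.0
```

```bash
python3 -c "
from bench import robot
print(robot.close_job())"
```

```text
the job is handed in; nothing more can be done
None
```

The key block hangs upright from the front bar of the smaller dark stand, let go and handed in at about 27 s; I read the gate as snapped shut from the force dropping back to the block's weight, not from a picture, and the hand-in returned no verdict.

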